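# Take the dial padlock off the document box

### The job

Take the dial padlock off the hasp of the grey steel document box: turn its knob clockwise until the white pointer clicks in at the fourth mark past the long mark beside the shackle, then back anticlockwise to the second mark, where the shackle springs out a little. Pull the shackle fully open so that its short leg comes out of the eye plate, and lift the open lock straight up off the hasp. Finish still holding it up, steady, open and dial side up, at least 10 cm above the box lid; leave the other things on the desk and the box where they are.

Things in the scene. Friction and masses are not known exactly. Their poses are not given: they have to be found in the camera images.
- box: Heavy grey painted steel document box, 180 (x) x 220 (y) x 80 mm, does not move; front towards its -x. Origin: centre of its underside, on the desk. A hasp leaf, 3 mm thick, lies on the lid; its two upturned flanges (inner faces at y = -28 and +28 mm, tops 96 mm above the desk) keep the lock from turning. A bail handle 12 mm high lies on the lid at x = +68 mm.
- eye (a point): Centre of the hole in the steel eye plate that stands up through the hasp leaf at the front of the box, 95 mm above the desk. The plate is 4 mm thick (along the box's x), 22 mm wide, its top 13 mm above this point; the hole is 13 mm wide, its axis along the box's x.
- lock: Brass padlock (about 0.35 kg) lying dial up on the hasp leaf, underside 83 mm above the desk, axes as the box's. Case 56 (x) x 54 (y) x 24 mm; origin: centre of the case's underside, z up. The shackle leaves its -x end, its short leg (y = +15 mm) through the eye. The case stands 3 to 8 mm behind the eye plate and bears on it when the shackle is pulled.
- dial (a joint): Angle of the dial (rad), clockwise from above positive; 0: the white pointer is at the long mark beside the shackle (lock's -x). 12 clicks a turn (pi/6 each), 0.1 N m to turn. Combination: clockwise to click 4 (2.094), back to click 2 (1.047), where the dial is caught. Starts -0.5 to 1.1. If missed, go clockwise a full turn more, on to click 4, and back.
- shackle (a joint): How far the shackle is drawn out along the lock's -x (m): 0 locked, about 0.004 when it has sprung out at the combination, 0.018 fully open; it stays where left (friction about 1.2 N). At 0.018 the short leg's end is 12 mm from the case, past the eye plate, so the lock lifts straight up. Off the combination it will not come out.
- dial_grip (a point): Point on the dial's axis, at about half the knob's height. The fluted round knob is 27 mm in diameter; its top is 9 mm above this point. The dial plate round its foot (40 mm across) is 9 mm below this point, the case's face 13 mm below it.
- pointer (a point): Outer end of the white pointer line on the dial plate, 20 mm from the dial's axis; turns with the dial.
- first_mark (a point): Fixed point on the lock, 20 mm from the dial's axis, at the fourth mark clockwise from the long one: here the pointer's end must come first, turning clockwise.
- second_mark (a point): Fixed point on the lock, 20 mm from the dial's axis, at the second mark clockwise from the long one: here the pointer's end must come back to, turning anticlockwise; the lock is then free.
- shackle_grip (a point): Point midway between the shackle's straight legs, 12 mm above the lock's underside; moves with the shackle. Legs: 8 mm steel bars, axes at y = -15 and +15 mm; from 12 mm on the case side of here on, legs and bow wear a black vinyl sleeve, 39 mm over both. Straight for 12 mm towards the bow, free for 14 mm towards the eye plate. Held here the case tends to sag: grip firmly.
- eraser: White eraser in a card sleeve, 22 x 54 x 12 mm, lying on the box lid beside the lock; leave it there. Origin: centre of the underside.
- tape_measure: Pocket tape measure, 33 x 80 x 61 mm, standing on the desk right of the box; leave it. Origin: centre of the underside.
- loupe: Round black loupe, 36 mm across, 30 mm high, on the desk behind the box; leave it. Origin: centre of the underside.
- glue_stick: Glue stick standing upright, 27 mm across, 92 mm high, on the desk behind the box to the left; leave it. Origin: centre of the underside.

How it is judged:
On the way, in this order (a step that is already met when the one before it is completed fails the run):
1. the dial's pointer is brought to the fourth mark (distance between pointer and first_mark below 0.005 m), for 0.1 s.
2. the pointer is back at the second mark and the shackle has sprung out (distance between pointer and second_mark below 0.005 m and value of joint shackle above 0.002 m), for 0.1 s.
3. the shackle is drawn fully open with the lock still down on the hasp (value of joint shackle above 0.014 m and z of lock in the frame of box below 0.1 m), for 0.1 s.
At the end, for the whole second after the job is handed in: The gripper holds the lock at rest (under 3 cm/s) with its underside at least 100 mm above the box lid (180 mm above the desk), touching the box nowhere, the dial side up within about 45 degrees, the shackle still drawn out more than 14 mm (z of lock in the frame of box above 0.18 m and value of joint shackle above 0.014 m and angle between lock's own z axis and vertical below 0.8 rad and contact force between the fingers and lock above 2 N and contact force between lock and box below 0.05 N and linear speed of lock below 0.03 m/s); the arm keeps its last pose, push and grip.
It fails at once if the eraser is pushed away or knocked over (distance of eraser from where it was at the start of the episode above 0.02 m or angle between eraser's own z axis and vertical above 0.5 rad).
It fails at once if the tape measure is pushed away or knocked over (distance of tape_measure from where it was at the start of the episode above 0.02 m or angle between tape_measure's own z axis and vertical above 0.5 rad).
It fails at once if the loupe is pushed away or knocked over (distance of loupe from where it was at the start of the episode above 0.02 m or angle between loupe's own z axis and vertical above 0.5 rad).
It fails at once if the glue stick is pushed away or knocked over (distance of glue_stick from where it was at the start of the episode above 0.02 m or angle between glue_stick's own z axis and vertical above 0.5 rad).
It also fails if it takes over 58 s, if anything falls off the work surface, if the arm or the gripper's body presses on something with over 40 N, if the wrist force passes 120 N, or if a joint passes its speed limit or range.

### The arm

A 6-joint arm with a two-finger parallel gripper is mounted at the origin on a cart in front of the work surface, level with it; the furniture and walls round the work are solid. World frame = base frame: x ahead of the robot, y to its left, z up, the work surface at z = 0. Lengths are in m, angles in rad, forces in N, time in s.
With the tool pointing down it reaches from about 0.25 to 0.8 m from the base axis. Payload 3.9 kg.
Tool frame: the origin (TCP) lies midway between the tips of the shut fingers; the grasp point (between the pads) lies 19 mm behind it; z points along the fingers, y is the line along which they close (so a half turn about z gives the same grasp; the last joint's range is limited). The gripper opens to 85 mm and grips with 20 to 120 N. Pads are 22 mm wide; open, the fingers measure 114 mm over their backs; the gripper's body (76 mm by 85 mm) begins 54 mm behind the grasp point. The pads swing forward as they close: fully open they stand 13 mm farther back than shut.
Start: joints at [1.103, 0.26, -0.138, 1.173, 0, 1.571], TCP at [0.237, 0.469, 0.231] pointing down, gripper open.
Joint ranges: [-2.78, 2.78], [-0.83, 1.72], [-1.28, 1.37], [-1.9, 2.12], [-1.57, 1.48], [-3.14, 3.14]. Speed limits (rad/s): [2.57, 2.57, 3.14, 3.14, 3.14, 3.14].

### API

Orientations are given as [roll, pitch, yaw] about the fixed x, y, z axes, in that order (R = Rz(yaw) Ry(pitch) Rx(roll)).
In Python, from bench import * gives the robot as it stands.
- The arm moves only by the tool drive_tool, never from a script. Its argument "motion" is a list that holds one entry, the list of rows, each a list of 7 numbers: the shift along the tool's x, y, z in cm, then the turn, a rotation vector about the tool's x, y, z in degrees, then the finger opening in cm, from 0 to 8.54. In form: [[[tx, ty, tz, wx, wy, wz, gripper], ...]]. A call has 1 to 20 rows; each row shifts and turns the commanded pose from where the row before left it, along the tool's axes as they then stand; what a row does not reach is not made up. A row lasts 1/10 s, in which the tool goes at most 50 mm and 8.59 degrees, less where a joint would pass 70% of its speed; a pose out of reach is approached as far as the arm can. A call is refused whole if a number of a shift passes 5 or a number of a turn 8.59, either way. A call with a gripper value outside its range is refused whole. The fingers move at their own pace and stop on an object; "squeeze" is the grip in N (left out, the last holds). Time passes only in rows, so rows that do not move let the fingers close. It gives the time, the measured TCP pose, the force, the opening and the grip force at its end, in the units of the state.
- get_state(): the state, without advancing time (a new reading comes with each control period).
- snapshot(name): name is "scene" or "top" or "wrist"; returns the picture (384x512x3 uint8, red, green, blue); there is no depth.
- camera_model(name): a dict with "fx", "fy", "cx", "cy" (pixels), "pose" (4x4, takes a point from camera to world coordinates); the wrist camera has in their place "hand_eye" (4x4, takes a point from camera to tool coordinates, whose origin is the TCP and whose axes are the flange's). Camera axes: x right, y down, z forward; pixel columns grow to the right and rows downward; lengths in m; the calibration is good to about 2 mm. The wrist camera is an equidistant fisheye: a pixel r from the principal point sees the ray r / f radians off the axis. A picture is of the moment at which its call begins: read the wrist's pose just before it. camera_model takes no time and is no camera call.
- finish_job(): hands the job in; it is judged then, once.
The state is a dict: "time_s": time; "joint_pos": joint angles; "joint_vel": joint speeds; "joint_efforts": joint torques, N m; "position": TCP position; "eef_rot": TCP orientation; "contact_force": force on the tool from outside, world axes, zero at the start; "wrist_torque": the same for the moment, N m; "width": finger opening in m; "grasp_force": force on a finger pad.
Only numpy, scipy, OpenCV 4.12 (cv2) and the standard library are available. Lean on these libraries where they do the work, as an engineer would, in place of code of your own. Each camera call takes 0.05 s, during which the arm holds its last target. There are 200 camera calls.

## Working session

There is one attempt and no reset: what is moved stays moved. The work goes in short steps, Python scripts to look and compute and a tool call to move; the robot and the scene stay as the last step left them, time stands still between calls to the robot, and variables do not carry over. Pictures are saved under pics/ and viewed, at most 10 in all, crops included, and the job is handed in when it is done.

Besides the shell and the picture viewer there is one more tool, called in YAML: its name, and indented under it one key for each argument. drive_tool: Moves the arm, as the interface text tells. Its arguments: {"type":"object","properties":{"motion":{"type":"array","items":{"type":"array","items":{"type":"array","items":{"type":"number"}}}},"squeeze":{"type":"number"}},"required":["motion"]}

```bash
mkdir -p pics; ls; python3 - <<'E'
from bench import *
import cv2,numpy as np
np.set_printoptions(precision=4,suppress=True)
for n in ("scene","top"):
    im=snapshot(n); cv2.imwrite(f"pics/{n}0.png",im[:,:,::-1])
    print(camera_model(n))
print(camera_model("wrist"));s=get_state();print(s)
a=cv2.imread("pics/scene0.png");b=cv2.imread("pics/top0.png")
E
```

```text
pics
{'fx': 478.0497229806493, 'fy': 478.0497229806493, 'cx': 244.3485686632888, 'cy': 190.81414327075362, 'pose': array([[ 0.5735, -0.3048,  0.7604, -0.3056],
       [-0.8189, -0.2388,  0.5219, -0.7269],
       [ 0.0225, -0.922 , -0.3865,  0.5785],
       [ 0.    ,  0.    ,  0.    ,  1.    ]])}
{'fx': 352.41528069093664, 'fy': 352.41528069093664, 'cx': 253.06196178659573, 'cy': 189.24153515295544, 'pose': array([[-0.0244, -0.9826,  0.1842,  0.461 ],
       [-0.9997,  0.0255,  0.0039, -0.0884],
       [-0.0086, -0.1841, -0.9829,  0.9794],
       [ 0.    ,  0.    ,  0.    ,  1.    ]])}
{'fx': 297.3186396354542, 'fy': 297.3186396354542, 'cx': 255.54157572520091, 'cy': 193.1353417027433, 'hand_eye': array([[ 0.0006, -0.9506, -0.3105,  0.0801],
       [ 1.    ,  0.0002,  0.0013,  0.0011],
       [-0.0011, -0.3105,  0.9506, -0.1447],
       [ 0.    ,  0.    ,  0.    ,  1.    ]])}
{'time_s': 0.1, 'joint_pos': array([ 1.103 ,  0.2606, -0.1392,  1.1727,  0.    ,  1.5708]), 'joint_vel': array([ 0.0012, -0.0023,  0.0031,  0.0014, -0.0004, -0.0009]), 'joint_efforts': array([  0.0003, -40.6508,  25.4527,   0.0101,  -0.    ,   0.    ]), 'position': array([0.2364, 0.468 , 0.2305]), 'eef_rot': array([-3.1398, -0.    ,  2.6738]), 'contact_force': array([0.9801, 1.5984, 0.4272]), 'wrist_torque': array([-0.0404,  0.0421, -0.0536]), 'grasp_force': 0.0, 'width': 0.08545949501764508}
```

View pics/top0.png

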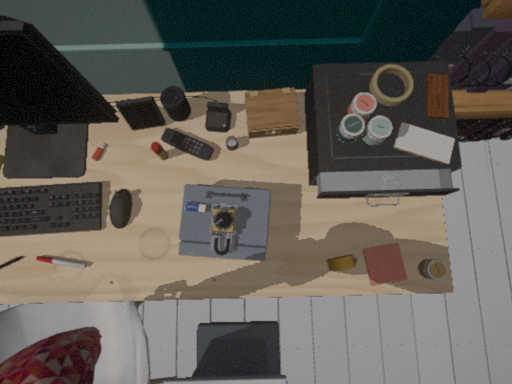

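View pics/scene0.png

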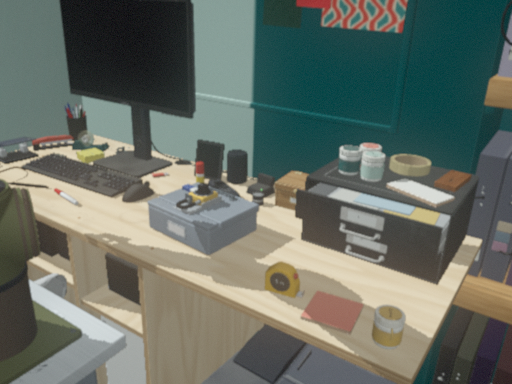

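Top view: the box spans about (180-270, 185-260), with the lock at (223,222) and its shackle pointing down in the image (world -x). Next step is an enlarged crop.

```bash
cat > h.py <<'E'
from bench import *
import cv2,numpy as np
from scipy.spatial.transform import Rotation as R
np.set_printoptions(precision=4,suppress=True)
def tool(s=None):
    s=s or get_state(); T=np.eye(4); T[:3,:3]=R.from_euler('xyz',s['eef_rot']).as_matrix(); T[:3,3]=s['position']; return T
def ray(n,uv,T=None):
    c=camera_model(n); u=(uv[0]-c['cx'])/c['fx']; v=(uv[1]-c['cy'])/c['fy']
    if n=='wrist':
        r=np.hypot(u,v); d=np.array([u/r*np.sin(r),v/r*np.sin(r),np.cos(r)]) if r>1e-9 else np.array([0,0,1.]); P=T@c['hand_eye']
    else: d=np.array([u,v,1]); P=c['pose']
    return P[:3,3],P[:3,:3]@d
def atz(n,uv,z,T=None):
    o,d=ray(n,uv,T); return o+d*(z-o[2])/d[2]
def proj(n,p,T=None):
    c=camera_model(n); P=T@c['hand_eye'] if n=='wrist' else c['pose']
    q=np.linalg.inv(P)@np.append(p,1); q=q[:3]
    if n=='wrist':
        r=np.hypot(q[0],q[1]); th=np.arctan2(r,q[2]); return np.array([c['cx']+c['fx']*th*q[0]/r,c['cy']+c['fy']*th*q[1]/r])
    return np.array([c['cx']+c['fx']*q[0]/q[2],c['cy']+c['fy']*q[1]/q[2]])
E
python3 - <<'E'
from h import *
im=cv2.imread("pics/top0.png")[175:275,160:290]; cv2.imwrite("pics/topc.png",cv2.resize(im,None,fx=6,fy=6,interpolation=cv2.INTER_CUBIC))
print(atz('top',(223,219),.11)); T=tool(); print(T)
for uv in [(183,185),(270,187),(267,260),(180,256)]: print(atz('top',uv,.08))
E
```

```text
[ 0.551  -0.0088  0.11  ]
[[-0.8926  0.4509 -0.0008  0.2364]
 [ 0.4509  0.8926 -0.0016  0.468 ]
 [ 0.     -0.0018 -1.      0.2305]
 [ 0.      0.      0.      1.    ]]
[0.6456 0.0975 0.08  ]
[ 0.6344 -0.1289  0.08  ]
[ 0.4486 -0.1153  0.08  ]
[0.4638 0.1028 0.08  ]
```

View pics/topc.png

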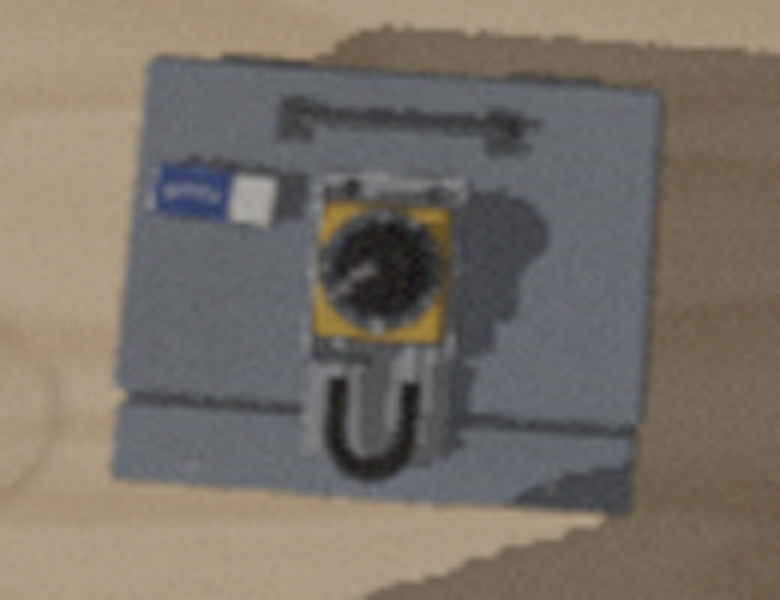

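drive_tool:
  motion:
    - [[-4.1,-2.38,0,0,0,0,8.5],[-4.1,-2.38,0,0,0,0,8.5],[-4.1,-2.38,0,0,0,0,8.5],[-4.1,-2.38,0,0,0,0,8.5],[-4.1,-2.38,0,0,0,0,8.5],[-4.1,-2.38,0,0,0,0,8.5],[-4.1,-2.38,0,0,0,0,8.5],[-4.1,-2.38,0,0,0,0,8.5],[-4.1,-2.38,0,0,0,0,8.5],[-4.1,-2.38,0,0,0,0,8.5],[-4.1,-2.38,0,0,0,0,8.5],[-4.1,-2.38,0,0,0,0,8.5],[0,0,0,0,0,8.5,8.5],[0,0,0,0,0,8.5,8.5],[0,0,0,0,0,8.5,8.5],[0,0,0,0,0,8.5,8.5],[0,0,0,0,0,8.5,8.5],[0,0,0,0,0,8.5,8.5],[0,0,0,0,0,8.5,8.5],[0,0,0,0,0,8.5,8.5]]

```text
time_s: 2.1
position: [0.5467, -0.0082, 0.2307]
eef_rot: [-3.14, 0.0, 1.481]
contact_force: [-0.5, -0.9, 0.9]
width: 0.0849
grasp_force: 0.0
```

```bash
python3 - <<'E'
from h import *
s=get_state();T=tool(s);im=snapshot('wrist');np.save('T1.npy',T)
print(s['position'],s['eef_rot'],s['joint_pos'],s['time_s'])
cv2.imwrite('pics/w1.png',im[:,:,::-1])
u=proj('wrist',np.array([.551,-.009,.11]),T).astype(int);print(u)
x0,y0=max(u[0]-85,0),max(u[1]-65,0);print(x0,y0)
c=im[y0:y0+130,x0:x0+170,::-1];cv2.imwrite('pics/w1c.png',cv2.resize(c,None,fx=4.5,fy=4.5,interpolation=cv2.INTER_CUBIC))
E
```

```text
[ 0.5467 -0.0082  0.2307] [-3.1403  0.0001  1.4808] [-0.015   0.2985 -0.0852  1.1884  0.      1.6458] 2.1
[260 187]
175 122
```

View pics/w1c.png

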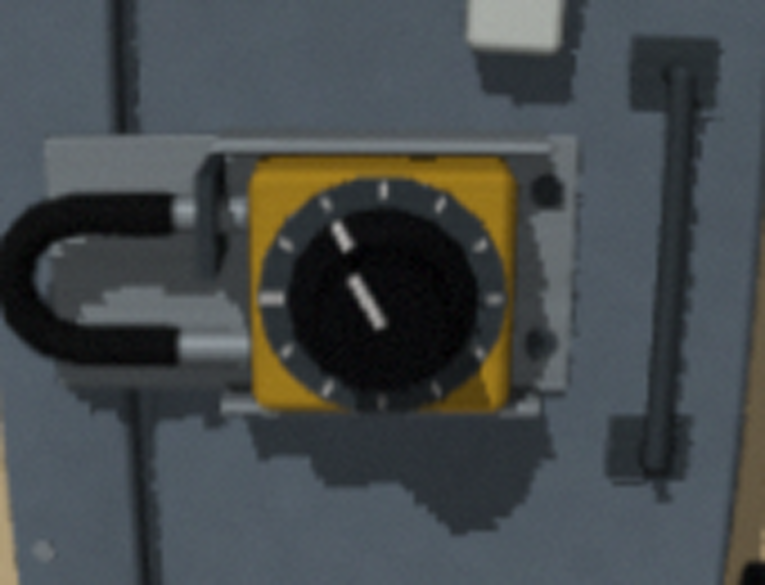

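Wrist crop: the dial centre is about (383,297) in the crop and the long mark is at (270,298). The pointer's outer end is near (334,222). The flanges stop short of the sleeved part of the shackle. Now the numbers.

```bash
python3 - <<'E'
from h import *
T=np.load('T1.npy')
f=lambda x,y,z: atz('wrist',(175+x/4.5,122+y/4.5),z,T)[:2]
ticks={'L':(270,298),'1':(287,243),'2':(326,204),'3':(383,188),'4':(440,205),'5':(481,244),'6':(495,298),'7':(480,352),'8':(437,388),'9':(383,403),'10':(328,388),'11':(287,352)}
P=np.array([f(*v,.111) for v in ticks.values()])
c=(P[:6]+P[6:])/2; print(c); c=c.mean(0)
a=np.unwrap([np.arctan2(-(p-c)[1],(p-c)[0]) for p in P]) # cw angle
print(c,np.linalg.norm(P-c,axis=1)); off=(a-np.arange(12)*np.pi/6); print(off-off[0], 'box yaw', -(off.mean()-np.pi))
L=off.mean()
print('top cam dial',atz('top',(160+380/6,175+265/6),.12))
for z in (.111,.120,.129):
  p=[f(*v,z) for v in [(334,222),(350,250),(349,277),(382,328)]]
  print(z,[(float(np.linalg.norm(q-c)),float(np.arctan2(-(q-c)[1],(q-c)[0])-L)) for q in p], [float(np.arctan2(-(p[i]-p[i+1])[1],(p[i]-p[i+1])[0])-L) for i in(0,2)])
print('knob', f(288,300,.125),f(477,300,.125),f(383,212,.125),f(383,400,.125))
print('eyeplate',f(206,155,.108),f(206,275,.108),'bow end',f(2,280,.095),'legs',f(178,212,.095),f(180,347,.095),'case',f(250,290,.107),f(515,290,.107),f(383,158,.107),f(383,410,.107))
for n,v in dict(rearTL=(185,184.7),rTR=(270.3,190.3),fR=(265,260.3),fL=(178.8,254.7)).items(): print(n,atz('top',v,.08))
E
```

```text
[[ 0.5508 -0.0089]
 [ 0.5513 -0.009 ]
 [ 0.5508 -0.0089]
 [ 0.5509 -0.009 ]
 [ 0.5508 -0.009 ]
 [ 0.5508 -0.0091]]
[ 0.5509 -0.009 ] [0.0234 0.023  0.0231 0.0233 0.0229 0.0231 0.0232 0.0236 0.023  0.0233
 0.023  0.0233]
[ 0.      0.0142 -0.0072 -0.0078 -0.0013 -0.0053 -0.0047 -0.0012 -0.0029
 -0.0055  0.0018 -0.0091] box yaw 6.1941327025319435
top cam dial [ 0.5496 -0.0105  0.12  ]
0.111 [(0.01908687363915515, 1.015389071361784), (0.01237021727166903, 0.9861421326117181), (0.008398671852862478, 0.5745658483657885), (0.006493923557891585, 4.745715694948894)] [1.0691518925598227, 1.0171242779338758]
0.12 [(0.020903506176020326, 1.0793872087705605), (0.014401473557952803, 1.0840085757903521), (0.009989339590801621, 0.8010527287185298), (0.0035227386221784486, 4.812195650832888)] [1.0691518925598416, 1.0171242779338798]
0.129 [(0.02279192538687415, 1.1329708795379028), (0.01653615613044096, 1.1571680476705755), (0.011944332164648085, 0.9596127828654653), (0.0007115794635414577, 5.4635372608242)] [1.0691518925598302, 1.0171242779338758]
knob [ 0.5325 -0.0034] [ 0.5694 -0.0067] [0.5525 0.0126] [ 0.5492 -0.026 ]
eyeplate [0.5175 0.0238] [ 0.5145 -0.0015] bow end [ 0.4663 -0.0019] legs [0.5082 0.0096] [ 0.5046 -0.0212] case [ 0.5232 -0.0059] [ 0.5787 -0.0109] [0.5534 0.0196] [ 0.5487 -0.0354]
rearTL [0.6462 0.0923 0.08  ]
rTR [ 0.6256 -0.1294  0.08  ]
fR [ 0.448  -0.1102  0.08  ]
fL [0.4671 0.1059 0.08  ]
```

Dial axis is (0.551, -0.009), box yaw -0.089 rad, and the starting dial angle is about 1.0 rad. Descending over the knob.

drive_tool:
  motion:
    - [[0,0.44,2,0,0,0,5],[0,0,2,0,0,0,5],[0,0,2,0,0,0,5],[0,0,2,0,0,0,5],[0,0,2,0,0,0,5],[0,0,1,0,0,0,5],[0,0,0.67,0,0,0,5],[0,0,0,0,0,0,5]]
  squeeze: 50

```text
time_s: 2.95
position: [0.551, -0.0085, 0.114]
eef_rot: [-3.14, 0.0, 1.488]
contact_force: [-0.4, 0.4, -0.3]
width: 0.0496
grasp_force: 0.0
```

drive_tool:
  motion:
    - [[0,0,0,0,0,0,2],[0,0,0,0,0,0,2],[0,0,0,0,0,0,2],[0,0,0,0,0,0,2],[0,0,0,0,0,0,2],[0,0,0,0,0,0,2]]
  squeeze: 50

```text
time_s: 3.55
position: [0.552, -0.0085, 0.1158]
eef_rot: [3.14, -0.0, 1.487]
contact_force: [-0.7, -1.1, 4.6]
width: 0.0249
grasp_force: 49.2
```

drive_tool:
  motion:
    - [[0,0,-0.15,0,0,5,2],[0,0,0,0,0,5,2],[0,0,0,0,0,5,2],[0,0,0,0,0,5,2],[0,0,0,0,0,5,2],[0,0,0,0,0,5,2],[0,0,0,0,0,5,2],[0,0,0,0,0,5,2],[0,0,0,0,0,5,2],[0,0,0,0,0,5,2],[0,0,0,0,0,5,2],[0,0,0,0,0,5,2],[0,0,0,0,0,2.5,2],[0,0,0,0,0,0,2],[0,0,0,0,0,0,2],[0,0,0,0,0,0,2]]

```text
time_s: 5.15
position: [0.5515, -0.009, 0.116]
eef_rot: [3.141, 0.0, 0.397]
contact_force: [1.1, -2.4, -2.5]
width: 0.0249
grasp_force: 49.8
```

```bash
python3 - <<'E'
from h import *
s=get_state();T=tool(s);im=snapshot('wrist');np.save('T2.npy',T)
print(s['position'],s['eef_rot'],s['contact_force'],s['wrist_torque'],s['width'])
u=proj('wrist',np.array([.551,-.009,.111]),T).astype(int);x0,y0=u[0]-60,u[1]-50;print(x0,y0)
cv2.imwrite('pics/w2c.png',cv2.resize(im[y0:y0+100,x0:x0+120,::-1],None,fx=6,fy=6,interpolation=cv2.INTER_CUBIC))
E
```

```text
[ 0.5515 -0.009   0.116 ] [3.1407 0.0003 0.3966] [ 1.0915 -2.3928 -2.4831] [-0.5321 -0.1293  0.0209] 0.024857797481885612
197 196
```

View pics/w2c.png

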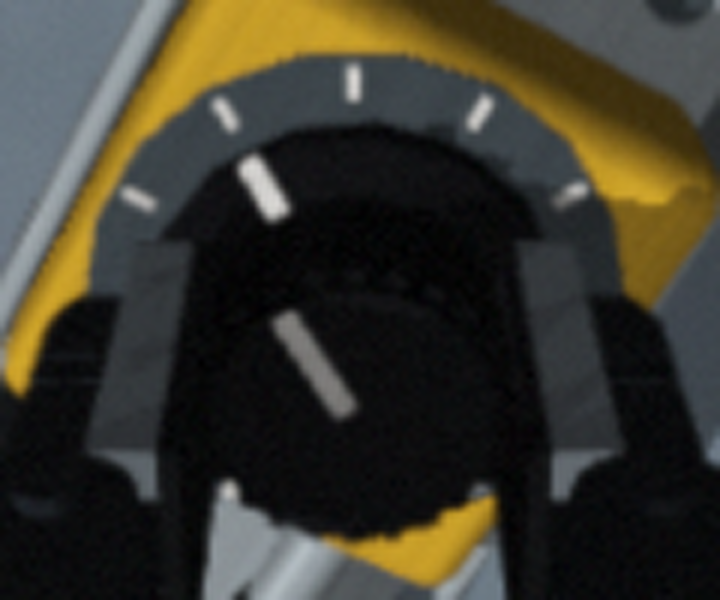

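Pointer end at crop (250,163) aims at the mark at (226,113), which is mark 4 (mark 6 is at (481,112)). Checking the angle numerically.

```bash
python3 - <<'E'
from h import *
T=np.load('T2.npy');f=lambda x,y,z: atz('wrist',(197+x/6,196+y/6),z,T)[:2]
m=np.array([f(*v,.111) for v in [(138,198),(226,113),(352,83),(481,112),(572,193)]])
A=np.c_[2*m,np.ones(5)];q=np.linalg.lstsq(A,(m**2).sum(1),rcond=None)[0];c=q[:2];print(c,np.sqrt(q[2]+c@c))
L=np.pi+.089
g=lambda p:(np.arctan2(-(p-c)[1],(p-c)[0])-L+1)%(2*np.pi)-1
print([g(p) for p in m],g(f(250,163,.111)),g(f(280,215,.111)))
E
```

```text
[ 0.5499 -0.0089] 0.02353593077094412
[np.float64(1.6186846929064078), np.float64(2.1337899451956126), np.float64(2.6395723798056347), np.float64(3.1577866701953363), np.float64(3.669900612448693)] 2.097641067825945 2.055618462347393
```

Pointer is at 2.03-2.09. I'll nudge it 2° further, then come back 61°.

drive_tool:
  motion:
    - [[0,0,0,0,0,2,2],[0,0,0,0,0,0,2],[0,0,0,0,0,0,2],[0,0,0,0,0,-5,2],[0,0,0,0,0,-5,2],[0,0,0,0,0,-5,2],[0,0,0,0,0,-5,2],[0,0,0,0,0,-5,2],[0,0,0,0,0,-5,2],[0,0,0,0,0,-5,2],[0,0,0,0,0,-5,2],[0,0,0,0,0,-5,2],[0,0,0,0,0,-5,2],[0,0,0,0,0,-5,2],[0,0,0,0,0,-5,2],[0,0,0,0,0,-1,2],[0,0,0,0,0,0,2],[0,0,0,0,0,0,2],[0,0,0,0,0,0,2]]

```text
time_s: 7.1
position: [0.5511, -0.0083, 0.1159]
eef_rot: [-3.141, -0.0, 1.425]
contact_force: [-1.4, -1.0, -1.4]
width: 0.0247
grasp_force: 49.9
```

```bash
python3 - <<'E'
from h import *
s=get_state();T=tool(s);im=snapshot('wrist');np.save('T3.npy',T)
print(s['position'],s['eef_rot'],s['contact_force'],s['wrist_torque'],s['width'])
u=proj('wrist',np.array([.535,-.009,.111]),T).astype(int);x0,y0=max(u[0]-80,0),u[1]-60;print(x0,y0)
cv2.imwrite('pics/w3c.png',cv2.resize(im[y0:y0+120,x0:x0+160,::-1],None,fx=5,fy=5,interpolation=cv2.INTER_CUBIC))
E
```

```text
[ 0.5511 -0.0083  0.1159] [-3.1407 -0.0004  1.4254] [-1.42   -1.0377 -1.4342] [-0.1898  0.3161  0.0645] 0.024696975193207408
148 191
```

View pics/w3c.png

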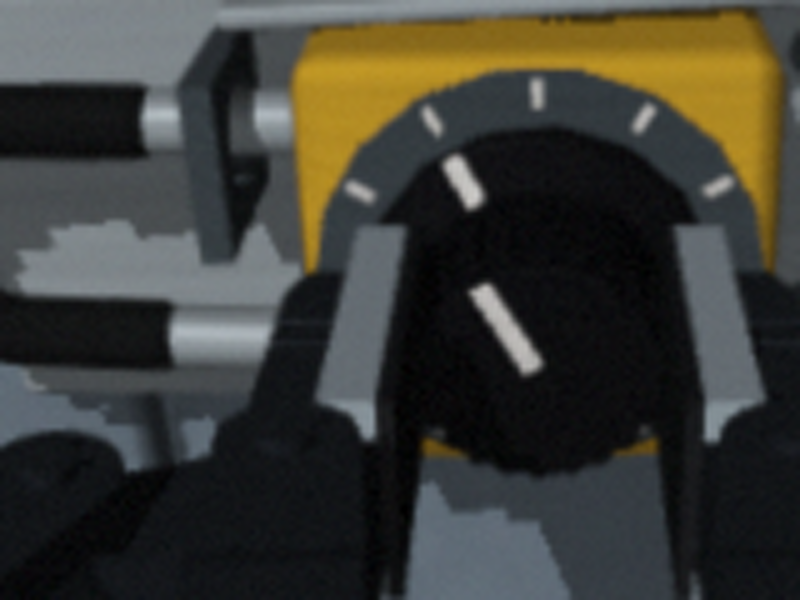

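Pointer end (455,160) is aimed at mark 2 at (432,122). Next I check whether the shackle has sprung out, using the sleeve ends at (143,120) and (170,333).

```bash
python3 - <<'E'
from h import *
b=np.array([np.cos(.089),-np.sin(.089)])
for nm,k,o,pts in (('T1',4.5,(175,122),dict(sl=(177,212),sl2=(180,347),plate=(225,165),case=(250,220))),('T3',5,(148,191),dict(sl=(144,120),sl2=(170,333),plate=(257,60),case=(297,90)))):
  T=np.load(nm+'.npy')
  for n,v in pts.items():
    z=dict(case=.105,plate=.108).get(n,.095 if 1 else 0)
    p=atz('wrist',(o[0]+v[0]/k,o[1]+v[1]/k),z,T)[:2]; d=p-[.5508,-.009]; print(nm,n,d@b*1000,(d@[-b[1],b[0]])*1000)
E
```

```text
T1 sl -44.41366084369036 14.697937065234267
T1 sl2 -44.99902703225767 -16.232087871937445
T1 plate -32.29785307549266 27.592328200918285
T1 case -27.676541475961287 15.256736406553333
T3 sl -47.529375263435526 16.230771813907836
T3 sl2 -48.93150668546046 -14.012694618690317
T3 plate -29.365324115884647 27.884198376373778
T3 case -25.845950528060982 23.002438092335797
```

The shackle has sprung out about 4 mm. Now release the knob, rise, and rotate to yaw -0.089 above the shackle grip point.

drive_tool:
  motion:
    - [[0,0,0,0,0,0,6],[0,0,0,0,0,0,6],[0,0,0,0,0,0,6],[0,0,-2.5,0,0,0,6],[0,0,-2.5,0,0,0,6],[0,0,0,0,0,8.5,6],[0,0,0,0,0,8.5,6],[0,0,0,0,0,8.5,6],[0,0,0,0,0,8.5,6],[0,0,0,0,0,8.5,6],[0,0,0,0,0,8.5,6],[0,0,0,0,0,8.5,6],[0,0,0,0,0,8.5,6],[0,0,0,0,0,8.5,6],[0,0,0,0,0,8.5,6],[-3,0.07,0,0,0,1.8,6],[-3.06,0,0,0,0,0,6],[0,0,0,0,0,0,6]]

```text
time_s: 8.95
position: [0.4854, -0.0249, 0.1658]
eef_rot: [-3.125, 0.005, -0.061]
contact_force: [0.7, -0.0, -0.9]
width: 0.0597
grasp_force: 0.0
```

```bash
python3 - <<'E'
from h import *
s=get_state();T=tool(s);im=snapshot('wrist');np.save('T4.npy',T)
print(s['position'],s['eef_rot'],s['contact_force'],s['width'])
u=proj('wrist',np.array([.51,-.006,.1]),T).astype(int);x0,y0=u[0]-75,u[1]-75;print(x0,y0)
cv2.imwrite('pics/w4c.png',cv2.resize(im[y0:y0+150,x0:x0+150,::-1],None,fx=4,fy=4,interpolation=cv2.INTER_CUBIC))
E
```

```text
[ 0.4854 -0.0249  0.1658] [-3.1253  0.0049 -0.0611] [ 0.7252 -0.029  -0.9131] 0.05966533074420607
156 101
```

View pics/w4c.png

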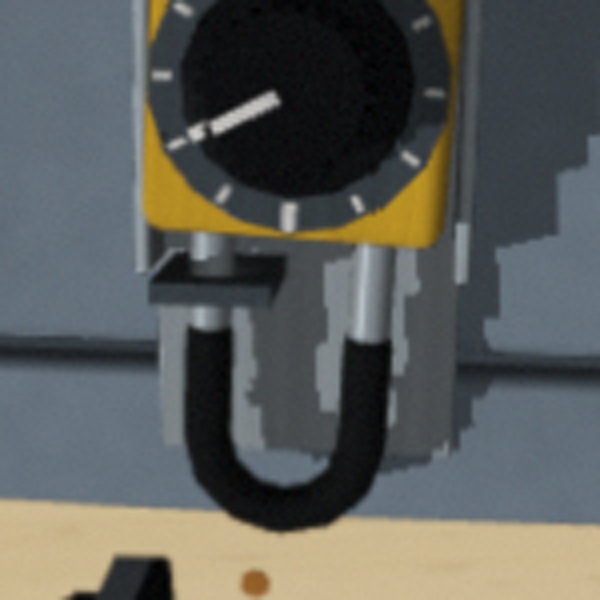

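Pointer sits at mark 2 (177,143), the sleeve ends are at about (208,328) and (368,340), and the bow end is at (285,525). The pose is a little off target, so let it settle.

drive_tool:
  motion:
    - [[0,0,0,0,0,0,6],[0,0,0,0,0,0,6],[0,0,0,0,0,0,6]]

```text
time_s: 9.3
position: [0.4911, -0.0249, 0.1663]
eef_rot: [-3.126, -0.001, -0.06]
contact_force: [-0.3, -0.2, 0.0]
width: 0.0602
grasp_force: 0.0
```

```bash
python3 - <<'E'
from h import *
s=get_state();print(s['position'],s['eef_rot'],s['joint_pos'],s['joint_vel'])
T=np.load('T4.npy');f=lambda x,y,z: atz('wrist',(156+x/4,101+y/4),z,T)[:2]
b=np.array([np.cos(.089),-np.sin(.089)])
for v in [(208,328),(368,340),(285,528),(187,380),(390,380)]:
  p=f(*v,.095);d=p-[.5508,-.009];print(p,d@b,d@[-b[1],b[0]])
E
```

```text
[ 0.4911 -0.0249  0.1663] [-3.1255 -0.0006 -0.0602] [-0.0612  0.2418 -0.3399  0.9885  0.0161  3.1406] [-0.0008  0.0009 -0.0047  0.0021  0.0008 -0.    ]
[0.5048 0.0128] -0.04778227918749586 0.01763571592232115
[ 0.5006 -0.0175] -0.049193982521247556 -0.012957884182684721
[0.4621 0.0019] -0.08929574776616547 0.0030188745018838257
[0.4946 0.0181] -0.0584124410523158 0.02201017837546551
[ 0.4924 -0.0212] -0.057041298021821 -0.017327822815906543
```

Joint 6 is at its limit here, so I'll use the equivalent grasp half a turn back.

drive_tool:
  motion:
    - [[0,0,0,0,0,-8.5,6],[0,0,0,0,0,-8.5,6],[0,0,0,0,0,-8.5,6],[0,0,0,0,0,-8.5,6],[0,0,0,0,0,-8.5,6],[0,0,0,0,0,-8.5,6],[0,0,0,0,0,-8.5,6],[0,0,0,0,0,-8.5,6],[0,0,0,0,0,-8.5,6],[0,0,0,0,0,-8.5,6],[0,0,0,0,0,-8.5,6],[0,0,0,0,0,-8.5,6],[0,0,0,0,0,-8.5,6],[0,0,0,0,0,-8.5,6],[0,0,0,0,0,-8.5,6],[0,0,0,0,0,-8.5,6],[0,0,0,0,0,-8.5,6],[0,0,0,0,0,-8.5,6],[0,0,0,0,0,-8.5,6],[0,0,0,0,0,-8.3,6]]

```text
time_s: 11.3
position: [0.4907, -0.025, 0.166]
eef_rot: [3.126, -0.003, 2.909]
contact_force: [-0.1, 0.3, 0.2]
width: 0.0602
grasp_force: 0.0
```

drive_tool:
  motion:
    - [[0,0,0,0,0,-8.3,6],[0,0,0,0,0,0,6],[0,0,0,0,0,0,6]]

```text
time_s: 11.6
position: [0.4904, -0.025, 0.166]
eef_rot: [3.126, -0.001, 3.045]
contact_force: [-0.1, 0.8, 0.7]
width: 0.0601
grasp_force: 0.0
```

```bash
cat > goto.py <<'E'
from h import *
import sys
x,y,z,yaw=map(float,sys.argv[1:5]); s=get_state();T=tool(s)
G=R.from_euler('xyz',[np.pi,0,yaw]).as_matrix()
print(s['position'],s['eef_rot'],s['joint_pos'])
print('cm',T[:3,:3].T@(np.array([x,y,z])-T[:3,3])*100,'deg',np.degrees(R.from_matrix(T[:3,:3].T@G).as_rotvec()))
E
python3 goto.py .4907 -.003 .0875 3.0526
```

```text
[ 0.4904 -0.025   0.166 ] [ 3.1256 -0.001   3.0452] [-0.0613  0.2415 -0.341   0.9887  0.016   0.0351]
cm [0.1721 2.0619 7.8865] deg [ 0.9182 -0.0524 -0.4263]
```

drive_tool:
  motion:
    - [[0.17,2.06,0,0.9,0,-0.4,6],[0,0,0,0,0,0,6],[0,0,2.2,0,0,0,6],[0,0,2.2,0,0,0,6],[0,0,1.5,0,0,0,6],[0,0,1,0,0,0,6],[0,0,0.7,0,0,0,6],[0,0,0.2,0,0,0,6],[0,0,0,0,0,0,6],[0,0,0,0,0,0,6]]

```text
time_s: 12.6
position: [0.4908, -0.0044, 0.089]
eef_rot: [3.141, 0.0, 3.055]
contact_force: [0.1, -0.2, 0.5]
width: 0.0597
grasp_force: 0.0
```

```bash
python3 goto.py .4907 -.003 .0875 3.0526; python3 - <<'E'
from h import *
s=get_state();T=tool(s);im=snapshot('wrist');np.save('T5.npy',T);print(s['contact_force'])
u=proj('wrist',np.array([.495,-.004,.095]),T).astype(int);x0,y0=u[0]-75,min(u[1]-60,384-130);print(x0,y0)
cv2.imwrite('pics/w5c.png',cv2.resize(im[y0:y0+130,x0:x0+150,::-1],None,fx=4.5,fy=4.5,interpolation=cv2.INTER_CUBIC))
E
```

```text
[ 0.4908 -0.0044  0.089 ] [3.1412 0.0004 3.0548] [-0.0091  0.3108 -0.468   0.7917  0.0003  0.0776]
cm [0.019  0.1348 0.1547] deg [0.0211 0.0205 0.1284]
[ 0.0835 -0.2298  0.5348]
179 200
```

View pics/w5c.png

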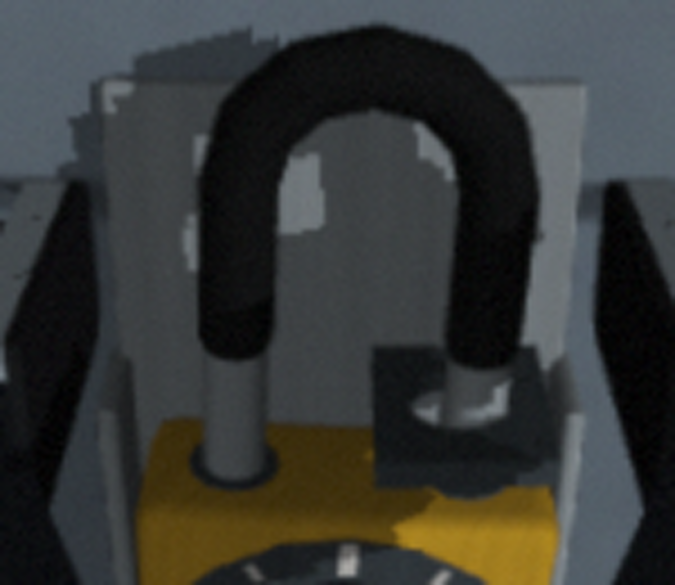

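The shackle is between the fingers, about 1.5 mm towards +y of centre (legs span columns 200-535, fingers 97/597). Centring it, lowering slightly and closing.

drive_tool:
  motion:
    - [[0,0.15,0.13,0,0,0,6],[0,0,0,0,0,0,5],[0,0,0,0,0,0,3],[0,0,0,0,0,0,3],[0,0,0,0,0,0,3],[0,0,0,0,0,0,3],[0,0,0,0,0,0,3]]
  squeeze: 110

```text
time_s: 13.35
position: [0.4903, -0.0028, 0.0878]
eef_rot: [3.141, -0.001, 3.055]
contact_force: [-2.3, -0.1, 5.5]
width: 0.0351
grasp_force: 109.3
```

drive_tool:
  motion:
    - [[0.3,0,0,0,0,0,3],[0.3,0,0,0,0,0,3],[0.3,0,0,0,0,0,3],[0.3,0,0,0,0,0,3],[0,0,0,0,0,0,3]]

```text
time_s: 13.85
position: [0.478, -0.0014, 0.0874]
eef_rot: [3.141, -0.001, 3.055]
contact_force: [0.8, 1.6, 4.9]
width: 0.035
grasp_force: 109.7
```

drive_tool:
  motion:
    - [[0.2,0,0,0,0,0,3],[0.2,0,0,0,0,0,3],[0,0,0,0,0,0,3],[0,0,0,0,0,0,3]]

```text
time_s: 14.25
position: [0.4747, -0.0015, 0.0873]
eef_rot: [3.141, -0.0, 3.055]
contact_force: [2.6, 2.5, 3.5]
width: 0.0355
grasp_force: 109.6
```

drive_tool:
  motion:
    - [[0.2,0,0,0,0,0,3],[0.2,0,0,0,0,0,3],[0,0,0,0,0,0,3],[0,0,0,0,0,0,3]]

```text
time_s: 14.65
position: [0.4704, -0.0013, 0.0873]
eef_rot: [-3.142, -0.001, 3.055]
contact_force: [2.2, 0.6, 5.5]
width: 0.0353
grasp_force: 109.6
```

drive_tool:
  motion:
    - [[0.15,0,0,0,0,0,3],[0.15,0,0,0,0,0,3],[0,0,0,0,0,0,3],[0,0,0,0,0,0,3]]

```text
time_s: 15.05
position: [0.4684, -0.001, 0.0874]
eef_rot: [3.141, 0.001, 3.055]
contact_force: [4.8, 0.0, 3.8]
width: 0.0356
grasp_force: 109.6
```

```bash
python3 - <<'E'
from h import *
s=get_state();T=tool(s);im=snapshot('wrist');np.save('T6.npy',T);print(s['contact_force'],s['position'])
x0,y0=179,200
cv2.imwrite('pics/w6c.png',cv2.resize(im[y0:,x0-20:x0+170,::-1],None,fx=3.2,fy=3.2,interpolation=cv2.INTER_CUBIC))
E
```

```text
[4.8178 0.0379 3.7703] [ 0.4684 -0.001   0.0874]
```

View pics/w6c.png

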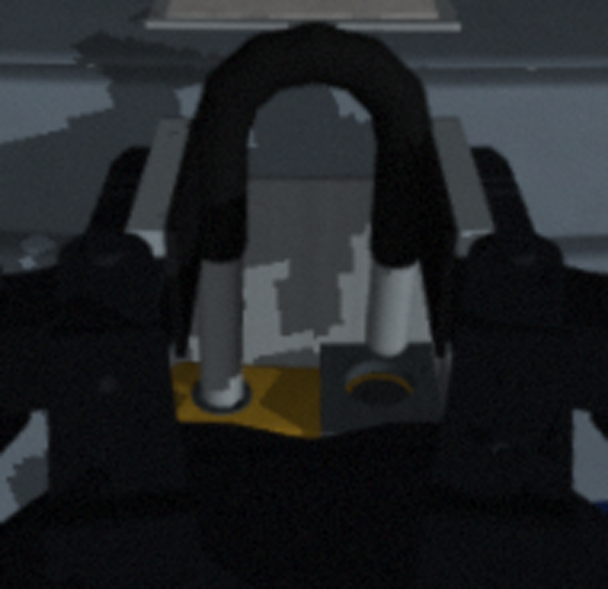

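Short leg end at (388,350) is in front of the eye plate, clear of its hole. One more small tug to confirm the stop, relieve it, then lift.

drive_tool:
  motion:
    - [[0.2,0,0,0,0,0,3],[0,0,0,0,0,0,3],[0,0,0,0,0,0,3]]
  squeeze: 120

```text
time_s: 15.4
position: [0.4682, -0.0009, 0.0878]
eef_rot: [3.141, 0.004, 3.055]
contact_force: [8.2, -0.5, 2.3]
width: 0.0349
grasp_force: 121.6
```

drive_tool:
  motion:
    - [[-0.25,0,0,0,0,0,3],[0,0,0,0,0,0,3],[0,0,-0.3,0,0,0,3],[0,0,-0.3,0,0,0,3],[0,0,-0.5,0,0,0,3],[0,0,-0.5,0,0,0,3],[0,0,-0.7,0,0,0,3],[0,0,-0.7,0,0,0,3],[0,0,0,0,0,0,3]]

```text
time_s: 16.3
position: [0.4647, -0.0009, 0.1159]
eef_rot: [-3.142, -0.007, 3.055]
contact_force: [-0.4, -0.5, -3.1]
width: 0.0348
grasp_force: 121.4
```

drive_tool:
  motion:
    - [[0,0,-1,0,0,0,3],[0,0,-1,0,0,0,3],[0,0,-1.5,0,0,0,3],[0,0,-1.5,0,0,0,3],[0,0,-1.5,0,0,0,3],[0,0,-1.5,0,0,0,3],[0,0,-1.5,0,0,0,3],[0,0,-1.5,0,0,0,3],[0,0,-1.5,0,0,0,3],[0,0,-1,0,0,0,3],[0,0,-0.5,0,0,0,3],[0,0,0,0,0,0,3],[0,0,0,0,0,0,3],[0,0,0,0,0,0,3],[0,0,0,0,0,0,3],[0,0,0,0,0,0,3]]

```text
time_s: 17.9
position: [0.4677, -0.0009, 0.2567]
eef_rot: [3.141, -0.002, 3.055]
contact_force: [0.4, 0.3, -2.8]
width: 0.0348
grasp_force: 121.4
```

```bash
python3 - <<'E'
from h import *
s=get_state();print(s['contact_force'],s['position'],s['joint_vel'],s['grasp_force'])
a=snapshot('scene')[100:260,120:320,::-1]; b=snapshot('wrist')[150:,100:420,::-1]
a=cv2.resize(a,(480,384),interpolation=cv2.INTER_CUBIC); b=cv2.resize(b,(320,234))
c=np.zeros((384,800,3),np.uint8);c[:,:480]=a;c[:234,480:]=b;cv2.imwrite('pics/end.png',c)
E
```

```text
[ 0.3719  0.2574 -2.8416] [ 0.4677 -0.0009  0.2567] [-0.0005 -0.0019  0.0061  0.0019 -0.0008  0.0004] 121.42256185412407
```

View pics/end.png

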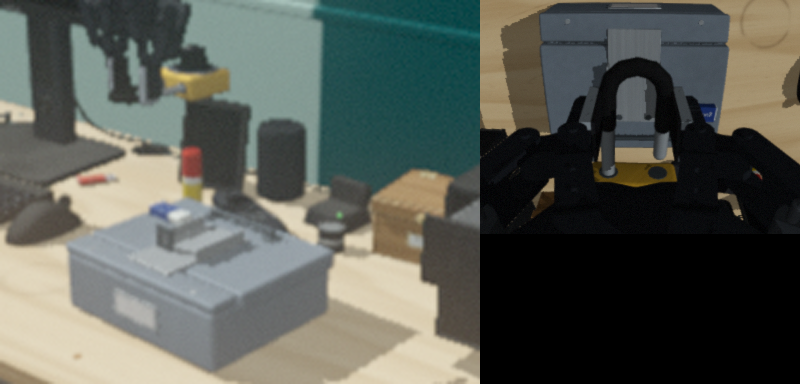

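The open lock hangs level and dial up at about (195,78), well above the box. The eraser is still on the lid. Handing in.

```bash
python3 -c "
from bench import *
print(finish_job())"
```

```text
the job is handed in; nothing more can be done
None
```

I dialled the padlock open, drew its shackle fully out, lifted it off the hasp and handed the job in at about 18 s. The arm is holding the lock open, level and dial up, roughly 17 cm above the box lid; the hand-in call gave no verdict.

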